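# Bin the red-dot container, then hold the spring clip gaping over the tally card

### The arm

A 6-joint arm with a two-finger parallel gripper is mounted at the origin on the work surface. World frame = base frame: x ahead of the robot, y to its left, z up, the work surface at z = 0. Lengths are in m, angles in rad, forces in N, time in s.
With the tool pointing down it reaches from about 0.3 to 0.775 m from the base axis. Payload 14.6 kg.
Tool frame: the origin (TCP) lies at the very end of the fingers, on their centre line; the grasp point (between the pads) lies 19 mm behind it; z points along the fingers, y is the line along which they close (so a half turn about z gives the same grasp; the last joint's range is limited). The gripper opens to 94 mm and grips with 3 to 60 N. Pads are 16 mm wide; open, the fingers measure 119 mm over their backs; the gripper's body (75 mm by 177 mm) begins 78 mm behind the grasp point.
Start: joints at [1.043, 0.3, 1.521, -0, 1.321, -0.067], TCP at [0.245, 0.493, 0.205] pointing down, gripper open.
Joint ranges: [-3.03, 3.03], [-0.79, 2.21], [0.23, 2.52], [-1.04, 4.18], [0, 3.07], [-2.55, 2.55]. Speed limits (rad/s): [2.22, 2.22, 2.57, 3.14, 3.14, 3.14].

### API

Orientations are given as [roll, pitch, yaw] about the fixed x, y, z axes, in that order (R = Rz(yaw) Ry(pitch) Rx(roll)).
In Python, from station import status, vision, order, silhouettes gives the robot as it stands. The module is installed in compiled form; this text tells all that it offers.
- The arm moves only by the shell command python3 -m pendant 'ROWS' [FORCE]. ROWS is JSON, one flat list of numbers, 7 for each row, row after row: the shift along the tool's x, y, z in units of 500 mm (1.0 is 500 mm), then the turn, a rotation vector about the tool's x, y, z in units of 90 degrees (1.0 is 90 degrees), then the opening, from -1 (shut) to 1 (fully open). A call has 1 to 12 rows; each row is the pose to reach, as a shift and turn from the pose commanded when the call began, along the tool's axes at that moment; what a row does not reach only later rows make up. A row lasts 1/10 s, in which the tool goes at most 50 mm and 8.59 degrees, less where a joint would pass 70% of its speed; a pose out of reach is approached as far as the arm can. A call with a number of a shift or a turn outside -1 to 1 is refused whole. A call with a gripper value outside its range is refused whole. The fingers move at their own pace and stop on an object; FORCE is the grip in N (left out, the last holds). Time passes only in rows, so rows that repeat a pose let the fingers close. It gives the time, the measured TCP pose, the force, the opening and the grip force at its end, in the units of the state.
- status.get_obs(): the state, without advancing time (a new reading comes with each control period).
- vision.camera(name): name is "side" or "top"; returns a dict with "pixels" (480x640x3 uint8, red, green, blue), "K" (3x3 intrinsics, pixels), "k1" (the pictures are not rectified: a ray, as slopes to the right and down, at radius r is drawn at 1 + k1 r^2 times it, then the intrinsics apply), "R" (3x3) and "t" (3): a world point X has camera coordinates R X + t. Camera axes: x right, y down, z forward; pixel columns grow to the right and rows downward; lengths in m; the calibration is good to about 2 mm. A picture is of the moment at which its call begins. There is no depth.
- order.hand_in(): hands the job in; it is judged then, once.
Trained networks look in a picture, given as the dict that the camera call returned (one of the last four; its "shot" number tells which), for a name from the list of things; names that differ only in an ending like _2 or _b are one class to them, and where a whole thing is asked for, a point or a joint stands for the part that bears it (a point fixed in the world has none). Each returns a list of dicts, best first, with "score" (0 to 1); they miss things now and then, are a little off and sometimes report something else, mostly with a low value. They report only what shows in the picture. A call takes as long as a camera call. They do not tell look-alikes from the thing itself.
- silhouettes(target, picture): "region" (480x640 bool, what is visible of it) and "extent" ([left, top, right, bottom] in pixels, round what is visible of it).
The state is a dict: "time_s": time; "qpos": joint angles; "joint_vel": joint speeds; "tau": joint torques, N m; "ee_pos": TCP position; "eef_rot": TCP orientation; "force": force on the tool from outside, world axes, zero at the start; "moment": the same for the moment, N m; "grip_width": finger opening in m; "grip_force": force on a finger pad.
Only numpy, scipy, OpenCV 4.12 (cv2) and the standard library are available. Lean on these libraries where they do the work, as an engineer would, in place of code of your own. Each camera call takes 0.05 s, during which the arm holds its last target. There are 200 camera calls.

### The job

Put the stacking container with the red dot into the red reject bin and let go of it. Then pick up the orange spring clip by its two tails, squeeze it wide open and bring it down square over the middle of the reject card's top edge, so that one jaw hangs on each side with its lip below the edge and nothing of the clip touches the card, and finish while still holding it there, gaping, so that I can slip a note in beside the card. Leave the other containers, the teacup, the whisk and the black box where they are.

Things in the scene. Friction and masses are not known exactly. Their poses are not given: they have to be found in the camera images.
- reject: small pale plastic stacking container with a grey lid and a red dot on it: 46 x 46 mm, 43 mm tall, about 80 g, loose, the one to be binned. Origin at the centre of its underside, z up, sides along x and y
- good_a: container of the same size with a green dot; must stay where it is. Origin at the centre of its underside
- good_b: second container with a green dot, same size; must stay where it is. Origin at the centre of its underside
- bin: red open reject bin, fixed, 150 x 150 mm, 40 mm tall, walls 4 mm, floor 4 mm thick. Origin at the centre of its underside, sides along x and y
- clip: orange spring clip (like a broad clothes peg), about 60 g, standing loose on its closed lips, tails up: its +y half, with the hinge pin. 46 mm long along its hinge axis x, 90 mm tall, 54 mm across the tails (along y) when shut. Origin between the shut lips at their underside, z up while shut. Open by an angle and held level, each half tilts by half of it about the pin
- jaw (a joint): opening angle of the clip between its two halves, rad: 0 shut, 0.6 fully open at its stop; a spring shuts it. Squeezing the tail knobs together along y swings the lips apart: 3 N on each knob starts it, 8 N opens it fully (knobs then about 28 mm over their outsides, lips 27 mm apart), 20 N holds it firmly at its stop
- tail_a (a point): middle of the round knob (10 mm thick, 36 mm long along x) that ends the clip's +y tail; 85 mm above the lips' underside and 22 mm out from the middle when shut
- tail_b (a point): the same on the -y tail
- lip_a (a point): inner lower edge of the clip's lip on its +y half, mid-length; 45 mm below the pin axis
- lip_b (a point): inner lower edge of the clip's lip on its -y half, mid-length; coincides with lip_a when shut
- pivot (a point): centre of the clip's hinge pin (12 mm thick), 45 mm above the lips' underside; axes as clip
- card: upright white reject card with a red stripe, fixed in a wooden foot 90 x 50 x 16 mm; card 76 mm wide (along x), 3 mm thick (along y), its top edge 110 mm above the counter. Origin at the centre of the foot's underside
- card_edge (a point): middle of the card's top edge; x along the edge, y across the card, z up
- teacup: white porcelain teacup, 72 mm wide, 60 mm tall, loose; leave alone. Origin at the centre of its underside
- tier_box: glossy black two-tier box, 144 mm along x, 104 mm along y, 82 mm tall, loose; leave alone. Origin at the centre of its underside
- whisk: steel mini whisk lying on the counter, 170 mm long along its x, 30 mm tall, loose; leave alone. Origin on the counter, about mid-length
Mind the look-alikes: they are no part of the job. What is shaped like the reject but pink is not meant. There is more than one size of the bin; the one meant has the size given above.

How it is judged:
By the outcome, as a careful person would: the job done as asked, in the order asked, and still so for the second after the job is handed in, while the arm keeps its last pose, push and grip.
It also fails if it takes over 51 s, if anything falls off the work surface, if the arm or the gripper's body presses on something with over 40 N, if the wrist force passes 120 N, or if a joint passes its speed limit or range.

## Working session

There is one attempt and no reset: what is moved stays moved. The work goes in short steps, Python scripts to look and compute and a shell command to move; the robot and the scene stay as the last step left them, time stands still between calls to the robot, and variables do not carry over. Pictures are saved under pics/ and viewed, at most 10 in all, crops included, and the job is handed in when it is done.

```bash
mkdir -p pics; python3 - <<'E'
from station import status, vision, silhouettes
import cv2,numpy as np
o=status.get_obs()
print({k:np.round(v,3) for k,v in o.items()})
for n in ("side","top"):
    p=vision.camera(n)
    cv2.imwrite(f"pics/{n}0.png",p["pixels"][:,:,::-1])
    print(n,p["shot"],p["K"].tolist(),p["k1"],np.round(p["R"],3).tolist(),np.round(p["t"],3).tolist())
    for t in ("reject","bin","clip","card","teacup","tier_box","whisk"):
        print(t,[(round(d["score"],2),d["extent"],np.argwhere(d["region"]).mean(0).round(1)[::-1].tolist()) for d in silhouettes(t,p)])
E
```

```text
{'time_s': np.float64(0.0), 'qpos': array([ 1.043,  0.3  ,  1.522,  0.   ,  1.321, -0.067]), 'joint_vel': array([-0.   ,  0.   ,  0.001, -0.002, -0.001,  0.   ]), 'tau': array([ 0.0000e+00, -5.3180e+01, -3.5274e+01,  7.1000e-02,  2.4000e-02,
       -0.0000e+00]), 'ee_pos': array([0.244, 0.492, 0.205]), 'eef_rot': array([-3.14 , -0.   ,  2.681]), 'force': array([ 0.3  , -0.035,  0.088]), 'moment': array([0.072, 0.019, 0.031]), 'grip_force': np.float64(0.0), 'grip_width': np.float64(0.094)}
side 1 [[469.64173840672424, 0.0, 324.4147425631261], [0.0, 469.64173840672424, 244.3080856475463], [0.0, 0.0, 1.0]] -0.005407893528989216 [[0.916, -0.401, -0.005], [-0.293, -0.66, -0.692], [0.274, 0.635, -0.722]] [-0.463, 0.23, 0.832]
reject [(0.88, [377.8, 308.0, 403.0, 341.1], [390.4, 326.2]), (0.82, [318.6, 319.7, 348.4, 357.5], [332.0, 339.5])]
bin [(0.78, [319.5, 212.8, 411.8, 287.6], [361.8, 249.8]), (0.62, [157.9, 367.2, 322.4, 479.3], [239.2, 430.9])]
clip [(0.96, [280.0, 192.0, 302.3, 231.4], [288.1, 212.2]), (0.54, [272.1, 259.1, 308.5, 306.7], [289.3, 280.3])]
card [(0.62, [302.0, 159.6,
[... 447 characters left out ...]
05, -0.154], [0.154, 0.012, -0.988]] [0.032, 0.515, 1.004]
reject [(0.61, [394.5, 251.3, 421.7, 276.2], [406.6, 259.7]), (0.57, [397.1, 196.4, 427.1, 224.5], [414.3, 208.0])]
bin [(0.89, [414.6, 307.1, 530.0, 428.4], [471.3, 364.8]), (0.87, [283.5, 149.2, 352.4, 224.5], [318.7, 189.0]), (0.73, [315.0, 254.5, 352.5, 287.5], [334.6, 269.9])]
clip [(0.89, [230.2, 224.5, 263.4, 251.9], [247.6, 238.1]), (0.55, [449.6, 220.7, 476.8, 246.9], [464.7, 233.2])]
card [(0.81, [201.5, 173.7, 255.1, 213.7], [227.0, 194.0])]
teacup [(0.89, [318.4, 254.0, 353.0, 283.7], [334.3, 269.3])]
tier_box [(0.86, [95.6, 186.6, 172.8, 265.8], [136.6, 227.1])]
whisk [(0.69, [408.5, 97.7, 460.0, 146.6], [442.4, 113.6])]
```

View pics/side0.png

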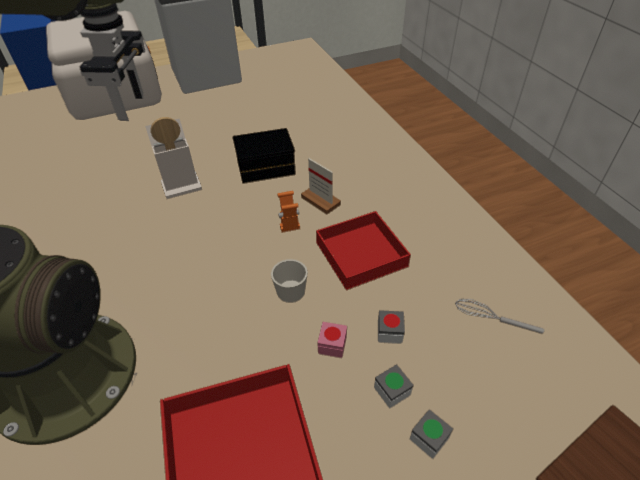

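View pics/top0.png

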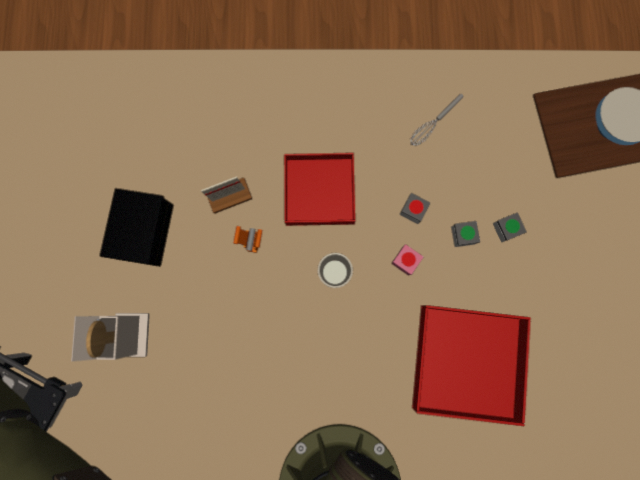

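The side view shows the grey, red-dotted reject at (391,325), the pink look-alike at (333,340), the 150 mm bin at (362,250), the clip at (289,212) and the card at (320,185). In the top view they are: reject (415,208), pink (408,260), bin (319,189), clip (248,238), card (227,194). Next I'll zoom in.

```bash
cat > h.py <<'E'
import numpy as np, cv2
from scipy.optimize import least_squares
from scipy.spatial.transform import Rotation as Ro
def proj(p,X):
    X=np.atleast_2d(X); c=X@p["R"].T+p["t"]; s=c[:,:2]/c[:,2:]
    s=s*(1+p["k1"]*(s**2).sum(1,keepdims=True))
    return s*[p["K"][0,0],p["K"][1,1]]+[p["K"][0,2],p["K"][1,2]]
def tri(obs):  # [(pic,(u,v)),...] -> point, rms residual px
    f=lambda X:np.concatenate([proj(p,X)[0]-uv for p,uv in obs])
    r=least_squares(f,[.5,0,.05]); return r.x,np.sqrt((r.fun**2).mean())
def onz(p,uv,z):
    return np.r_[least_squares(lambda q:proj(p,[q[0],q[1],z])[0]-uv,[.5,0]).x,z]
def crop(p,x,y,w,h,s):
    im=p["pixels"][y:y+h,x:x+w,::-1]; im=cv2.resize(im,None,fx=s,fy=s,interpolation=cv2.INTER_CUBIC)
    for i in range(0,w,10): cv2.putText(im,str(x+i),(i*s,8),0,.3,(0,0,0),1); cv2.line(im,(i*s,0),(i*s,3),(0,0,0),1)
    for j in range(0,h,10): cv2.putText(im,str(y+j),(0,j*s+4),0,.3,(0,0,0),1)
    return im
E
python3 - <<'E'
from h import *
from station import vision
import pickle
S=vision.camera("side");T=vision.camera("top");pickle.dump((S,T),open("st.pkl","wb"))
a=np.hstack([crop(S,270,155,80,80,5),crop(T,195,170,80,90,5)[:400]])
b=np.hstack([crop(S,365,300,50,50,4),crop(T,390,185,50,50,4),crop(S,310,205,110,50,3)[:200,:]])
b=cv2.copyMakeBorder(b[:,:800],0,200-min(200,b.shape[0]),0,max(0,800-b.shape[1]),0) if b.shape[0]<=200 else b
cv2.imwrite("pics/z1.png",np.vstack([a,b[:200,:800]]))
E
```

```text
Traceback (most recent call last):
ValueError: all the input array dimensions except for the concatenation axis must match exactly, but along dimension 0, the array at index 0 has size 200 and the array at index 2 has size 150
```

```bash
python3 - <<'E'
from h import *
import pickle
S,T=pickle.load(open("st.pkl","rb"))
a=np.hstack([crop(S,270,155,80,80,5),crop(T,195,170,80,80,5)])
b=np.hstack([crop(S,365,300,50,50,4),crop(T,390,185,50,50,4),crop(T,280,145,100,50,4)])
cv2.imwrite("pics/z1.png",np.vstack([a,b]))
E
```

```text
(no output)
```

View pics/z1.png

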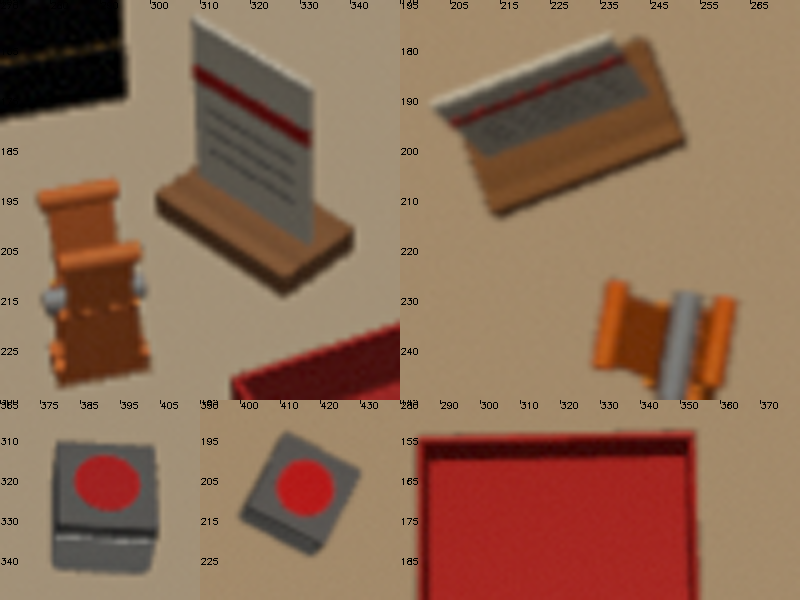

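The crops resolve the card's top edge (side (308,158)–(332,172), top (201,190)–(237,177)), both tail knobs, the reject's lid and dot, and the bin's far rim. Next I'll triangulate them.

```bash
python3 - <<'E'
from h import *
import pickle
S,T=pickle.load(open("st.pkl","rb"))
for p in (S,T): print("cam",(-p["R"].T@p["t"]).round(3))
def u5(x0,y0,ox,oy,s): return lambda px,py: np.array([x0+(px-ox+.5)/s-.5,y0+(py-oy+.5)/s-.5])
s5=u5(270,155,0,0,5); t5=u5(195,170,400,0,5); s4=u5(365,300,0,400,4); t4=u5(390,185,200,400,4); b4=u5(280,145,400,400,4)
pts={"card+y":(s5(194,20),t5(432,104)),"card-y":(s5(313,90),t5(611,36)),
"kA+x":(s5(117,187),t5(617,284)),"kA-x":(s5(40,200),t5(604,364)),
"kB+x":(s5(142,250),t5(726,300)),"kB-x":(s5(60,259),t5(710,388)),
"pin+x":(s5(139,287),t5(687,295))}
def dot(p,x,y):
    a=p["pixels"][y-14:y+14,x-14:x+14].astype(int); w=np.clip(a[...,0]-a[...,1]-50,0,60)
    j,i=np.mgrid[y-14:y+14,x-14:x+14]; return np.array([(i*w).sum()/w.sum(),(j*w).sum()/w.sum()])
pts["dot"]=(dot(S,391,320),dot(T,416,207))
R={}
for k,(a,b) in pts.items():
    R[k],e=tri([(S,a),(T,b)]); print(k,R[k].round(4),round(e,2))
def yaw(a,b): d=R[a]-R[b]; return np.degrees(np.arctan2(d[1],d[0])).round(1),np.linalg.norm(d).round(4)
print("card",yaw("card-y","card+y"),((R["card-y"]+R["card+y"])/2).round(4))
print("kA",yaw("kA+x","kA-x"),"kB",yaw("kB+x","kB-x"))
A=(R["kA+x"]+R["kA-x"])/2;B=(R["kB+x"]+R["kB-x"])/2;d=A-B
print("A",A.round(4),"B",B.round(4),"mid",((A+B)/2).round(4),"AB yaw-90",np.degrees(np.arctan2(d[1],d[0]))-90,np.linalg.norm(d))
for q in (t4(288,432),t4(360,472),t4(318,541),t4(247,506)): print("lidT",onz(T,q,.043).round(4))
for q in (s4(57,440),s4(157,446),s4(157,528),s4(54,523)): print("lidS",onz(S,q,.043).round(4))
for q in (b4(419,438),b4(693,433),(284.5,224),(355,223.5)): print("bin",onz(T,q,.04).round(4))
for q in ((464,233),(509,227),(408,260)): print("oth",onz(T,q,.043).round(3))
E
```

```text
cam [ 0.264 -0.562  0.757]
cam [0.354 0.022 1.072]
card+y [0.5863 0.2767 0.1078] 0.21
card-y [0.6146 0.2063 0.1077] 0.34
kA+x [0.5184 0.2047 0.0853] 0.4
kA-x [0.485  0.2088 0.0864] 0.05
kB+x [0.5126 0.1605 0.0857] 0.57
kB-x [0.4768 0.1654 0.0894] 0.66
pin+x [0.5198 0.1832 0.0432] 0.01
dot [ 0.5689 -0.1594  0.0441] 0.19
card (np.float64(-68.1), np.float64(0.076)) [0.6004 0.2415 0.1078]
kA (np.float64(-7.0), np.float64(0.0337)) kB (np.float64(-7.8), np.float64(0.0363))
A [0.5017 0.2067 0.0859] B [0.4947 0.163  0.0875] mid [0.4982 0.1849 0.0867] AB yaw-90 -9.111327043836297 0.04433968860106884
lidT [ 0.5983 -0.1512  0.043 ]
lidT [ 0.577  -0.1885  0.043 ]
lidT [ 0.5401 -0.1656  0.043 ]
lidT [ 0.5585 -0.1289  0.043 ]
lidS [ 0.5602 -0.1287  0.043 ]
lidS [ 0.6009 -0.1504  0.043 ]
lidS [ 0.5782 -0.1892  0.043 ]
lidS [ 0.5374 -0.1683  0.043 ]
bin [0.6824 0.1189 0.04  ]
bin [ 0.6857 -0.0279  0.04  ]
bin [0.5304 0.1157 0.04  ]
bin [ 0.5322 -0.032   0.04  ]
oth [ 0.513 -0.258  0.043]
oth [ 0.526 -0.352  0.043]
oth [ 0.456 -0.141  0.043]
```

```bash
cat > go.py <<'E'
import sys,numpy as np
from scipy.spatial.transform import Rotation as Ro
from station import status
# usage: go.py x y z yawdeg : shift/turn rows from the present pose (tool down)
x,y,z,w=map(float,sys.argv[1:5]); o=status.get_obs()
R=Ro.from_euler("xyz",o["eef_rot"]); G=Ro.from_euler("xyz",[np.pi,0,np.radians(w)])
print("t",o["time_s"].round(2),"pos",o["ee_pos"].round(4),"rpy",np.degrees(o["eef_rot"]).round(2),"q",o["qpos"].round(2),"F",o["force"].round(1))
print("shift",(R.inv().apply(np.array([x,y,z])-o["ee_pos"])/.5).round(4),"turn",((R.inv()*G).as_rotvec()/(np.pi/2)).round(4))
E
python3 go.py .407 .166 .2 152; python3 go.py .569 -.159 .15 152
```

```text
Traceback (most recent call last):
  File "go.py", line 7, in <module>
    print("t",o["time_s"].round(2),"pos",o["ee_pos"].round(4),"rpy",np.degrees(o["eef_rot"]).round(2),"q",o["qpos"].round(2),"F",o["force"].round(1))
              ^^^^^^^^^^^^^^^^^
AttributeError: 'float' object has no attribute 'round'
Traceback (most recent call last):
  File "go.py", line 7, in <module>
    print("t",o["time_s"].round(2),"pos",o["ee_pos"].round(4),"rpy",np.degrees(o["eef_rot"]).round(2),"q",o["qpos"].round(2),"F",o["force"].round(1))
              ^^^^^^^^^^^^^^^^^
AttributeError: 'float' object has no attribute 'round'
```

```bash
sed -i 's/o\["time_s"\].round(2)/round(o["time_s"],2)/' go.py; python3 go.py .407 .166 .2 152; python3 go.py .569 -.159 .15 152
```

```text
t 0.9 pos [0.2446 0.4926 0.2055] rpy [180.    0.  153.6] q [ 1.04  0.3   1.52 -0.    1.32 -0.07] F [0.1 0.  0.1]
shift [-0.5815 -0.4407  0.0109] turn [0.     0.     0.0178]
t 0.9 pos [0.2446 0.4926 0.2055] rpy [180.    0.  153.6] q [ 1.04  0.3   1.52 -0.    1.32 -0.07] F [0.1 0.  0.1]
shift [-1.1607 -0.8789  0.1109] turn [0.     0.     0.0178]
```

```bash
python3 -m pendant '[-0.95,-0.72,0.05,0,0,0.018,0.6,-0.95,-0.72,0.05,0,0,0.018,0.6,-0.95,-0.72,0.05,0,0,0.018,0.6,-0.95,-0.72,0.05,0,0,0.018,0.6,-0.95,-0.72,0.05,0,0,0.018,0.6,-0.95,-0.72,0.05,0,0,0.018,0.6,-0.95,-0.72,0.05,0,0,0.018,0.6,-0.95,-0.72,0.05,0,0,0.018,0.6,-0.95,-0.72,0.05,0,0,0.018,0.6,-0.95,-0.72,0.05,0,0,0.018,0.6,-0.95,-0.72,0.05,0,0,0.018,0.6,-0.95,-0.72,0.05,0,0,0.018,0.6]' 30; python3 go.py .569 -.159 .1 152
```

```text
time_s: 2.1
ee_pos: [0.5106, -0.0433, 0.1805]
eef_rot: [3.141, 0.0, 2.652]
force: [-0.2, 0.8, 0.7]
grip_width: 0.0751
grip_force: 0.0
t 2.1 pos [ 0.5106 -0.0433  0.1805] rpy [1.7999e+02 2.0000e-02 1.5195e+02] q [-0.16  0.24  1.66 -0.    1.24 -1.24] F [-0.2  0.8  0.7]
shift [-0.2119 -0.1492  0.1611] turn [ 0.0001  0.0003 -0.0006]
```

```bash
python3 -m pendant '[-0.21,-0.15,0.16,0,0,0,0.6,-0.21,-0.15,0.16,0,0,0,0.6,-0.21,-0.15,0.16,0,0,0,0.6,-0.21,-0.15,0.16,0,0,0,0.6,-0.21,-0.15,0.16,0,0,0,0.6]'; python3 go.py .569 -.159 .013 152
```

```text
time_s: 2.6
ee_pos: [0.5671, -0.157, 0.0996]
eef_rot: [-3.141, -0.002, 2.651]
force: [-0.2, 0.5, 0.5]
grip_width: 0.0756
grip_force: 0.0
t 2.6 pos [ 0.5671 -0.157   0.0996] rpy [-1.7999e+02 -1.0000e-01  1.5191e+02] q [-0.33  0.49  1.52  0.    1.14 -1.41] F [-0.2  0.5  0.5]
shift [-0.0056 -0.0018  0.1732] turn [-0.0001 -0.0011 -0.001 ]
```

```bash
python3 -m pendant '[-0.004,-0.002,0.09,0,0,0,0.6,-0.004,-0.002,0.172,0,0,0,0.6,-0.004,-0.002,0.172,0,0,0,0.6,-0.004,-0.002,0.172,0,0,0,0.6,-0.004,-0.002,0.172,0,0,0,-0.5,-0.004,-0.002,0.172,0,0,0,-0.5,-0.004,-0.002,0.172,0,0,0,-0.5,-0.004,-0.002,0.172,0,0,0,-0.5,-0.004,-0.002,0.172,0,0,0,-0.5]' 25; python3 go.py .569 -.159 .13 152
```

```text
time_s: 3.5
ee_pos: [0.569, -0.1585, 0.0152]
eef_rot: [3.141, 0.001, 2.653]
force: [-2.1, 1.6, 7.0]
grip_width: 0.0461
grip_force: 25.0
t 3.5 pos [ 0.569  -0.1585  0.0152] rpy [1.7999e+02 5.0000e-02 1.5198e+02] q [-0.33  0.6   1.56  0.    0.98 -1.42] F [-2.1  1.6  7. ]
shift [-0.0007 -0.0009 -0.2296] turn [ 0.0001  0.0006 -0.0002]
```

```bash
python3 -m pendant '[0,0,-0.1,0,0,0,-0.5,0,0,-0.2,0,0,0,-0.5,0,0,-0.2,0,0,0,-0.5]'; python3 go.py .608 .044 .09 152
```

```text
time_s: 3.8
ee_pos: [0.5713, -0.1593, 0.1212]
eef_rot: [3.14, 0.01, 2.653]
force: [0.1, 0.9, -2.1]
grip_width: 0.0458
grip_force: 25.0
t 3.8 pos [ 0.5713 -0.1593  0.1212] rpy [179.91   0.58 151.98] q [-0.33  0.47  1.49  0.    1.17 -1.42] F [ 0.1  0.9 -2.1]
shift [0.1269 0.3933 0.0618] turn [ 0.001   0.0064 -0.0002]
```

```bash
python3 -m pendant '[0.128,0.394,0,0,0,0,-0.5,0.128,0.394,0,0,0,0,-0.5,0.128,0.394,0,0,0,0,-0.5,0.128,0.394,0,0,0,0,-0.5,0.128,0.394,0,0,0,0,-0.5,0.128,0.394,0,0,0,0,-0.5,0.128,0.394,0,0,0,0,-0.5]'; python3 go.py .608 .044 .019 152
```

```text
time_s: 4.5
ee_pos: [0.6045, 0.0446, 0.1139]
eef_rot: [-3.141, -0.001, 2.652]
force: [0.4, -0.3, -1.2]
grip_width: 0.0457
grip_force: 25.0
t 4.5 pos [0.6045 0.0446 0.1139] rpy [-1.7997e+02 -3.0000e-02  1.5195e+02] q [ 0.01  0.51  1.45 -0.    1.18 -1.07] F [ 0.4 -0.3 -1.2]
shift [-0.0069  0.0024  0.1898] turn [-0.0004 -0.0004 -0.0006]
```

```bash
python3 -m pendant '[-0.006,0,0.09,0,0,0,-0.5,-0.006,0,0.15,0,0,0,-0.5,-0.006,0,0.184,0,0,0,-0.5,-0.006,0,0.184,0,0,0,-0.5,-0.006,0,0.184,0,0,0,-0.5,-0.006,0,0.184,0,0,0,0.35,-0.006,0,0.184,0,0,0,0.35,-0.006,0,0.184,0,0,0,0.35,-0.006,0,0.1,0,0,0,0.35,-0.006,0,0,0,0,0,0.35,-0.006,0,-0.1,0,0,0,0.35,-0.006,0,-0.1,0,0,0,0.35]'; python3 go.py .498 .185 .16 172
```

```text
time_s: 5.7
ee_pos: [0.61, 0.0443, 0.1723]
eef_rot: [3.136, 0.01, 2.653]
force: [-0.2, -0.2, -0.3]
grip_width: 0.0638
grip_force: 0.0
t 5.7 pos [0.61   0.0443 0.1723] rpy [179.68   0.59 151.99] q [ 0.01  0.46  1.38 -0.    1.29 -1.07] F [-0.2 -0.2 -0.3]
shift [0.3301 0.1432 0.0219] turn [ 0.0024  0.0071 -0.2223]
```

```bash
python3 -m pendant '[0.33,0.143,0.02,0,0,-0.222,0.7,0.33,0.143,0.02,0,0,-0.222,0.7,0.33,0.143,0.02,0,0,-0.222,0.7,0.33,0.143,0.02,0,0,-0.222,0.7,0.33,0.143,0.02,0,0,-0.222,0.7,0.33,0.143,0.02,0,0,-0.222,0.7,0.33,0.143,0.02,0,0,-0.222,0.7]'; python3 go.py .498 .185 .068 172; python3 - <<'E'
from h import *
from station import vision
S=vision.camera("side");T=vision.camera("top")
cv2.imwrite("pics/c2.png",np.vstack([np.hstack([crop(S,270,170,100,75,4),crop(T,220,180,100,75,4)]),np.hstack([crop(S,300,200,100,75,4),crop(T,280,145,100,75,4)])]))
E
```

```text
time_s: 6.4
ee_pos: [0.4959, 0.1841, 0.1545]
eef_rot: [-3.142, 0.0, 3.0]
force: [0.9, -0.4, -0.3]
grip_width: 0.08
grip_force: 0.0
t 6.4 pos [0.4959 0.1841 0.1545] rpy [-1.8000e+02  2.0000e-02  1.7191e+02] q [ 0.29  0.3   1.64 -0.    1.2  -1.14] F [ 0.9 -0.4 -0.3]
shift [-0.0039  0.0023  0.1729] turn [-0.      0.0002 -0.001 ]
```

View pics/c2.png

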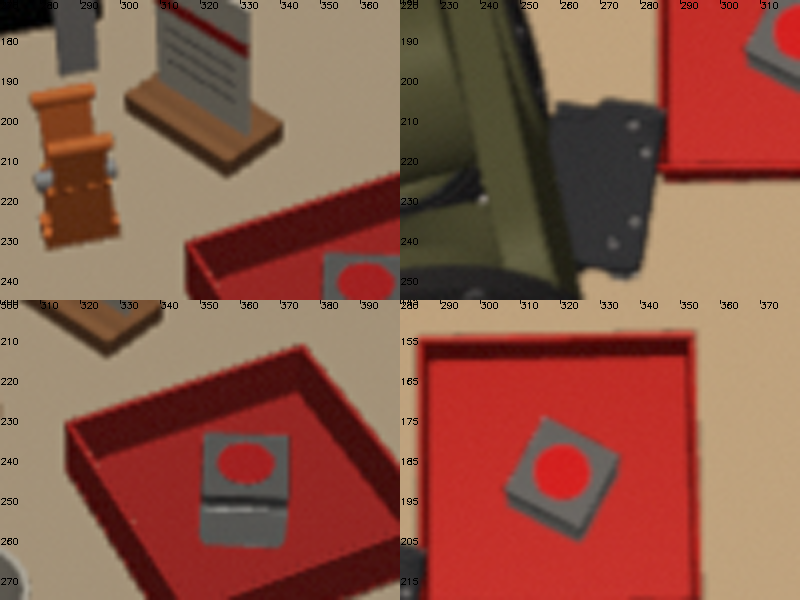

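The reject lies flat in the bin (side (366,241), top (320,187)), and the clip still stands undisturbed under the open fingers. Next I'll go down and squeeze.

```bash
python3 -m pendant '[-0.003,0.002,0.06,0,0,0,0.7,-0.003,0.002,0.12,0,0,0,0.7,-0.003,0.002,0.171,0,0,0,0.7,-0.003,0.002,0.171,0,0,0,0.7,-0.003,0.002,0.171,0,0,0,-0.6,-0.003,0.002,0.171,0,0,0,-0.6,-0.003,0.002,0.171,0,0,0,-0.6,-0.003,0.002,0.171,0,0,0,-0.6,-0.003,0.002,0.171,0,0,0,-0.6,-0.003,0.002,0.171,0,0,0,-0.6]' 30; python3 go.py .498 .185 .2 172
```

```text
time_s: 7.5
ee_pos: [0.4981, 0.186, 0.0708]
eef_rot: [3.14, 0.003, 3.001]
force: [-0.3, 0.4, 11.0]
grip_width: 0.0357
grip_force: 7.8
t 7.5 pos [0.4981 0.186  0.0708] rpy [179.91   0.19 171.96] q [ 0.29  0.41  1.71  0.    1.02 -1.14] F [-0.3  0.4 11. ]
shift [-0.0009 -0.0015 -0.2584] turn [ 0.0009  0.0021 -0.0005]
```

```bash
python3 -m pendant '[0,0,0,0,0,0,-0.9,0,0,0,0,0,0,-0.9,0,0,0,0,0,0,-0.9,0,0,0,0,0,0,-0.9]' 30; python3 - <<'E'
from h import *
from station import vision
S=vision.camera("side");T=vision.camera("top")
cv2.imwrite("pics/c3.png",np.hstack([crop(S,255,150,80,100,5),crop(T,205,170,80,100,5)]))
E
```

```text
time_s: 7.9
ee_pos: [0.4983, 0.1866, 0.0711]
eef_rot: [3.139, 0.004, 3.001]
force: [-0.6, 5.7, 11.6]
grip_width: 0.027
grip_force: 30.0
```

View pics/c3.png

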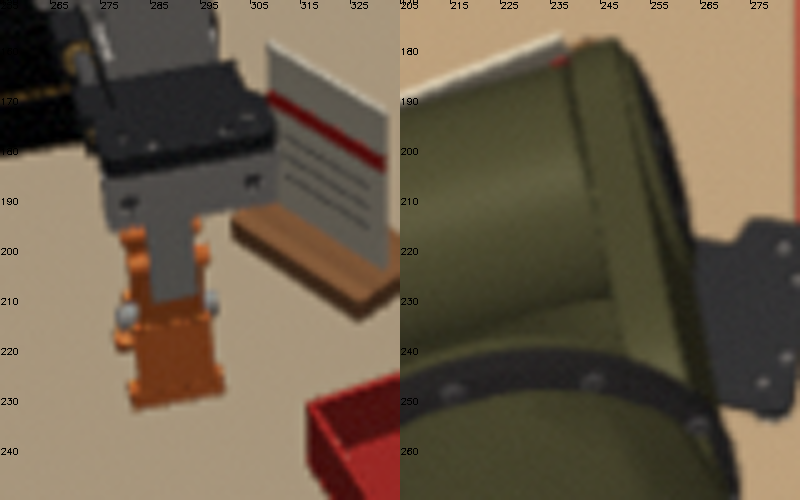

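The clip stands open at its stop (27 mm over the knobs, 30 N), with the pads on the knobs. Next I'll lift it and turn it toward the card.

```bash
python3 -m pendant '[0,0,-0.06,0,0,0,-0.9,0,0,-0.12,0,0,0,-0.9,0,0,-0.2,0,0,0,-0.9,0,0,-0.28,0,0,0,-0.9,0,0,-0.34,0,0,0,-0.9,0,0,-0.34,0,0,0,-0.9,0,0,-0.34,0,0,0,-0.9]' 30; python3 go.py .6004 .2415 .235 111.9
```

```text
time_s: 8.7
ee_pos: [0.4969, 0.1856, 0.2392]
eef_rot: [3.141, 0.001, 3.001]
force: [-0.3, 0.1, -1.2]
grip_width: 0.0272
grip_force: 29.0
t 8.7 pos [0.4969 0.1856 0.2392] rpy [1.7998e+02 5.0000e-02 1.7196e+02] q [ 0.29  0.23  1.53 -0.    1.38 -1.14] F [-0.3  0.1 -1.2]
shift [-0.1893  0.1397  0.0085] turn [5.000e-04 3.000e-04 6.673e-01]
```

```bash
python3 -m pendant '[-0.03,0.02,0.008,0,0,0.08,-0.9,-0.06,0.04,0.008,0,0,0.16,-0.9,-0.09,0.06,0.008,0,0,0.25,-0.9,-0.12,0.08,0.008,0,0,0.34,-0.9,-0.14,0.1,0.008,0,0,0.43,-0.9,-0.16,0.12,0.008,0,0,0.52,-0.9,-0.18,0.13,0.008,0,0,0.6,-0.9,-0.19,0.14,0.008,0,0,0.667,-0.9,-0.19,0.14,0.008,0,0,0.667,-0.9,-0.19,0.14,0.008,0,0,0.667,-0.9,-0.19,0.14,0.008,0,0,0.667,-0.9,-0.19,0.14,0.008,0,0,0.667,-0.9]' 30; python3 go.py .6004 .2415 .235 111.9
python3 - <<'E'
from h import *
from station import vision
import pickle
S=vision.camera("side");T=vision.camera("top");pickle.dump((S,T),open("st2.pkl","wb"))
cv2.imwrite("pics/c4.png",np.hstack([crop(S,280,90,80,120,5),crop(T,190,140,80,120,5)]))
E
```

```text
time_s: 9.9
ee_pos: [0.6006, 0.2414, 0.2349]
eef_rot: [-3.141, 0.0, 1.955]
force: [-0.6, 0.5, -0.5]
grip_width: 0.0271
grip_force: 29.0
t 9.9 pos [0.6006 0.2414 0.2349] rpy [-179.99    0.    112.01] q [ 0.33  0.51  1.17 -0.    1.47 -0.06] F [-0.6  0.5 -0.5]
shift [ 0.0003 -0.0003 -0.0001] turn [-0.0001  0.      0.0012]
```

View pics/c4.png

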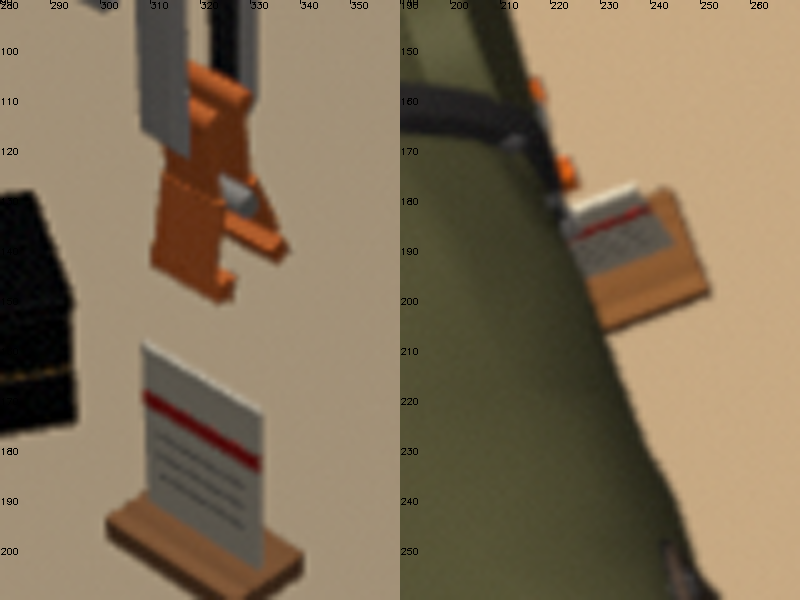

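The near jaw's lower edge runs (310,143)–(325,150) and the far lip's end is at about (337,140) in the side view, above the card edge (308,158)–(332,172). I'll check this against projected model points.

```bash
python3 - <<'E'
from h import *
import pickle
S,T=pickle.load(open("st2.pkl","rb"))
def show(c,zl,yaw,tag):
    a=np.radians(yaw); ux=np.array([np.cos(a),np.sin(a),0]); uy=np.array([-np.sin(a),np.cos(a),0])
    im=crop(S,280,90,80,120,5)
    for sy in (-1,1):
        for y,z,col in ((.0133,0,(255,0,0)),(.0092,.0877,(0,255,0)),):
            P=[np.r_[c,zl]+sx*(.023 if z==0 else .018)*ux+sy*y*uy+[0,0,z] for sx in (-1,1)]
            q=proj(S,P); print(tag,sy,z,q.round(1).tolist())
            q=((q-[280,90]+.5)*5).astype(int); cv2.line(im,tuple(q[0]),tuple(q[1]),col,1)
    P=[np.r_[c,zl+.043]+sx*.026*ux for sx in (-1,1)]
    q=((proj(S,P)-[280,90]+.5)*5).astype(int); cv2.line(im,tuple(q[0]),tuple(q[1]),(255,0,255),1)
    e=[np.array([.6004,.2415,.1078])+s*.038*np.array([np.cos(np.radians(-68.1)),np.sin(np.radians(-68.1)),0]) for s in (-1,1)]
    q=((proj(S,e)-[280,90]+.5)*5).astype(int); cv2.line(im,tuple(q[0]),tuple(q[1]),(255,255,0),1)
    return im
cv2.imwrite("pics/c5.png",np.hstack([show([.6006,.2414],.164,-68,"a"),crop(S,280,90,80,120,5)]))
E
```

```text
a -1 0 [[307.8, 143.1], [322.7, 151.6]]
a -1 0.0877 [[309.6, 107.4], [322.0, 113.8]]
a 1 0 [[316.4, 138.2], [331.2, 146.5]]
a 1 0.0877 [[315.9, 104.1], [328.3, 110.4]]
```

View pics/c5.png

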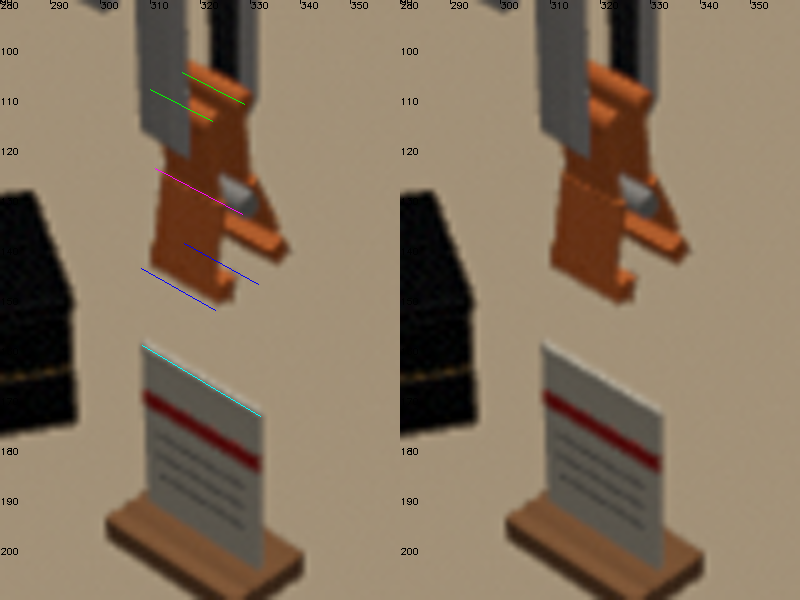

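The knobs roughly agree, but the lips sit up and to the right of the prediction, so the clip may be tilted in the grip. I'll fit its pose.

```bash
cat > fit.py <<'E'
from h import *
def clip_pts(q):   # q: pivot xyz, roll, pitch, yaw(deg), jaw
    R=Ro.from_euler("ZYX",[q[5],q[4],q[3]],degrees=True).as_matrix(); h=q[6]/2; c,s=np.cos(h),np.sin(h)
    def half(sg,x,y,z): # +y half: tail in, lip out
        Y=c*y-s*z; Z=s*y+c*z; return q[:3]+R@[x,sg*Y,Z]
    return {"kA":half(1,.018,.022,.040),"kB":half(-1,.018,.022,.040),"lA":half(1,.023,0,-.045),"lB":half(-1,.023,0,-.045),
     "lA-":half(1,-.023,0,-.045),"lB-":half(-1,-.023,0,-.045),"pin":q[:3]+R@[.025,0,0]}
def fit(S,obs,T,tmid,q0,sig):
    def f(q):
        P=clip_pts(q); r=[(proj(S,P[k])[0]-v) for k,v in obs.items()]
        if tmid is not None: r.append(proj(T,(P["lA"]+P["lB"])/2)[0]-tmid)
        return np.r_[np.concatenate(r),(q-q0)/sig]
    r=least_squares(f,q0,x_scale=sig); return r.x,r.fun
E
python3 - <<'E'
from fit import *
import pickle
S,T=pickle.load(open("st2.pkl","rb"))
s=lambda x,y:np.array([280+(x+.5)/5-.5,90+(y+.5)/5-.5])
obs={"kA":s(250,97),"kB":s(214,117),"lB":s(234,297),"lA":s(278,263),"pin":s(248,203)}
q0=np.array([.6006,.2414,.207,0,0,-68,.6])
for tm in (None,np.array([220,165.6])):
  for sj in (.02,.2):
    q,r=fit(S,obs,T,tm,q0,np.array([.01,.01,.01,10,5,2,sj]))
    print(q.round(4),r.round(1))
    P=clip_pts(q)
    for n in ("lA","lA-","lB","lB-"): print(n,P[n].round(4))
E
```

```text
[  0.606    0.2418   0.211    6.8605   0.7033 -68.2274   0.6001] [-0.6 -0.2  0.3  0.2 -0.  -0.2 -0.4  0.4  0.7 -0.1  0.5  0.   0.4  0.7
  0.1 -0.1  0. ]
lA [0.6314 0.2277 0.1696]
lA- [0.6143 0.2705 0.1702]
lB [0.6068 0.218  0.1664]
lB- [0.5898 0.2607 0.167 ]
[  0.606    0.2418   0.211    6.86     0.7023 -68.2266   0.6011] [-0.6 -0.2  0.3  0.1 -0.  -0.1 -0.4  0.4  0.7 -0.1  0.5  0.   0.4  0.7
  0.1 -0.1  0. ]
lA [0.6314 0.2278 0.1696]
lA- [0.6143 0.2705 0.1702]
lB [0.6068 0.218  0.1664]
lB- [0.5897 0.2607 0.167 ]
[  0.6078   0.2464   0.2079   6.5694   0.8725 -68.174    0.6001] [-0.6 -0.1  0.3  0.2 -0.2 -0.3 -0.6  0.4  0.6 -0.1  0.3 -0.3  0.7  0.5
  0.1  0.7  0.2 -0.1  0. ]
lA [0.6329 0.2324 0.1664]
lA- [0.6158 0.2751 0.1671]
lB [0.6084 0.2226 0.1634]
lB- [0.5913 0.2653 0.1641]
[  0.6078   0.2464   0.2079   6.5692   0.8721 -68.1736   0.6005] [-0.6 -0.1  0.3  0.2 -0.2 -0.3 -0.6  0.4  0.6 -0.1  0.3 -0.3  0.7  0.5
  0.1  0.7  0.2 -0.1  0. ]
lA [0.6329 0.2324 0.1664]
lA- [0.6158 0.2751 0.1671]
lB [0.6084 0.2226 0.1634]
lB- [0.5913 0.2653 0.1641]
```

The fit says the clip hangs rolled about 6.7° about its hinge axis. I'll level it by turning the tool about its x, recentre, and look again before lowering.

```bash
python3 -m pendant '[0,-0.007,0,0.04,0,0,-0.9,0,-0.007,0,0.0745,0,0,-0.9,0,-0.007,0,0.0745,0,0,-0.9,0,-0.007,0,0.0745,0,0,-0.9,0,-0.007,0,0.0745,0,0,-0.9]' 30
python3 - <<'E'
from h import *
from station import vision
import pickle
S=vision.camera("side");T=vision.camera("top");pickle.dump((S,T),open("st3.pkl","wb"))
cv2.imwrite("pics/c6.png",np.hstack([crop(S,290,95,55,85,7),crop(T,205,145,55,85,7)]))
E
```

```text
time_s: 10.5
ee_pos: [0.5975, 0.2402, 0.2351]
eef_rot: [-3.026, 0.0, 1.954]
force: [0.1, 0.5, -0.5]
grip_width: 0.0271
grip_force: 29.0
```

View pics/c6.png

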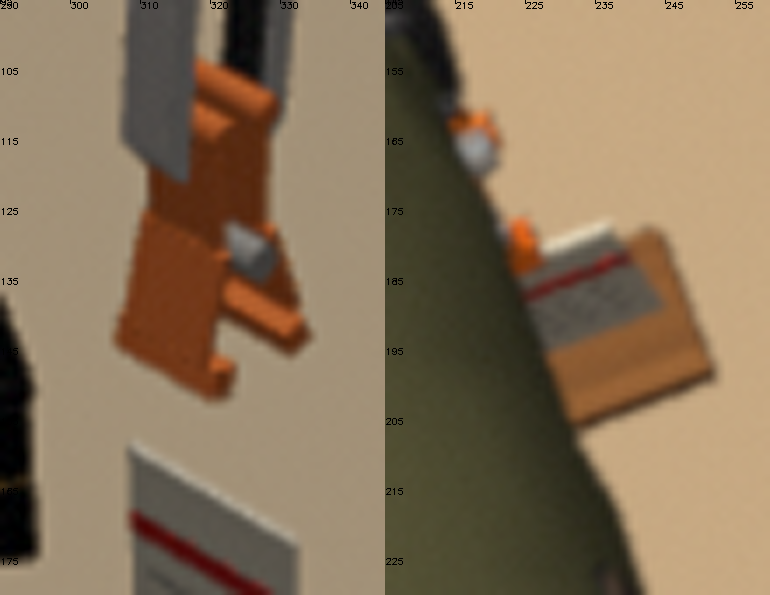

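The clip now looks upright over the card, with the lips at side px (323,151) and (331,145). I'll refit.

```bash
python3 - <<'E'
from fit import *
import pickle
S,T=pickle.load(open("st3.pkl","rb"))
s=lambda x,y:np.array([290+(x+.5)/7-.5,95+(y+.5)/7-.5])
obs={"kA":s(272,102),"kB":s(228,121),"lB":s(232,393),"lA":s(292,352),"pin":s(263,257)}
q0=np.array([.6004,.2415,.209,0,0,-68,.6])
for tm,sg in ((None,.01),(None,.003)):
    q,r=fit(S,obs,T,tm,q0,np.array([sg,sg,.01,10,5,2,.02]))
    print(q.round(4),r[:10].round(1)); P=clip_pts(q)
    print("lips mid",((P["lA"]+P["lA-"]+P["lB"]+P["lB-"])/4).round(4),"pinT",proj(T,P["pin"]).round(1),"seen",[217.4,166.3])
e=np.array([[.5863,.2767,.1078],[.6146,.2063,.1077]]);print("card now? pix S",proj(S,e).round(1),"T",proj(T,e).round(1))
E
python3 go.py .5975 .2402 .164 112
```

```text
[  0.6006   0.2417   0.21    -0.2668  -0.0918 -68.0115   0.6025] [-0.1 -0.2 -0.1  0.4 -0.1 -0.3 -0.1  0.4  0.5 -0.3]
lips mid [0.6005 0.2415 0.167 ] pinT [[219.7 163.8]] seen [217.4, 166.3]
[  0.6005   0.2415   0.2101  -0.2573  -0.0798 -67.9965   0.6025] [-0.1 -0.2 -0.1  0.4 -0.1 -0.3 -0.1  0.4  0.5 -0.3]
lips mid [0.6004 0.2413 0.1671] pinT [[219.8 163.9]] seen [217.4, 166.3]
card now? pix S [[308.1 158.7]
 [331.7 172.7]] T [[201.1 190.1]
 [236.9 176.4]]
t 10.6 pos [0.5974 0.2402 0.2353] rpy [-173.36    0.    111.93] q [ 0.33  0.58  1.07 -0.01  1.61 -0.05] F [-0.5 -1.  -0.9]
shift [-1.000e-04  1.660e-02  1.416e-01] turn [-0.0738 -0.     -0.0007]
```

```bash
python3 - <<'E'
from fit import *
import pickle
S,T=pickle.load(open("st3.pkl","rb"))
q=np.array([.6005,.2415,.2100,-.26,-.08,-68,.6]); P=clip_pts(q)
im=crop(T,205,145,55,85,7)
for k,v in P.items():
    u=proj(T,v)[0]; print(k,u.round(1)); c=((u-[205,145]+.5)*7).astype(int); cv2.circle(im,tuple(c),3,(255,0,0),-1); cv2.putText(im,k,tuple(c+4),0,.4,(255,0,0),1)
e=np.array([[.5863,.2767,.1078],[.6146,.2063,.1077]])
c=((proj(T,e)-[205,145]+.5)*7).astype(int); cv2.line(im,tuple(c[0]),tuple(c[1]),(255,255,0),1)
im2=crop(S,290,95,55,85,7)
for k,v in P.items():
    c=((proj(S,v)[0]-[290,95]+.5)*7).astype(int); cv2.circle(im2,tuple(c),3,(255,0,0),-1)
cv2.imwrite("pics/c7.png",np.hstack([im2,im]))
E
```

```text
kA [208.4 152.9]
kB [212.  162.6]
lA [221.4 164.6]
lB [226.2 177.4]
lA- [198.4 173.5]
lB- [203.  186.3]
pin [219.8 163.9]
```

View pics/c7.png

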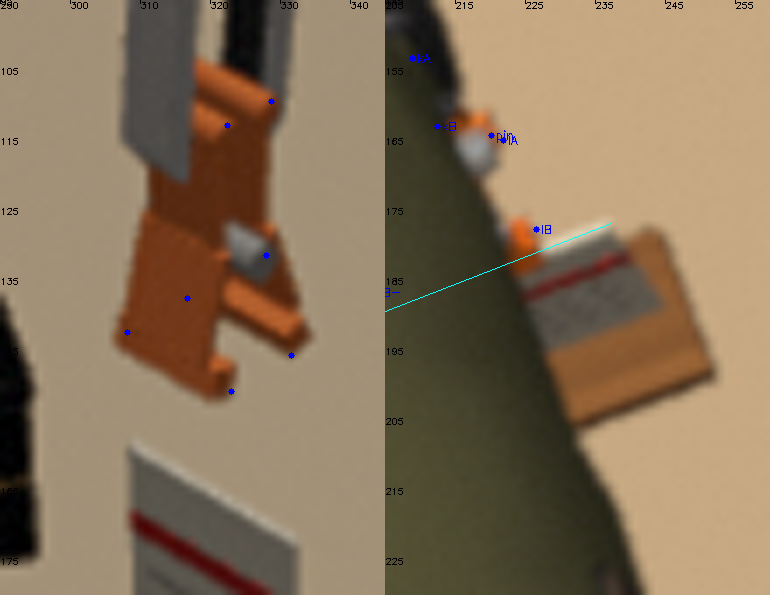

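The projected model matches both views to about 1 px: the lips are centred over the card edge (side (323,151) and (331,145), top about (224,171)). Next I'll lower it slowly, straight down.

```bash
python3 -m pendant '[0,0.003,0.025,0,0,0,-0.9,0,0.006,0.05,0,0,0,-0.9,0,0.009,0.075,0,0,0,-0.9,0,0.012,0.1,0,0,0,-0.9,0,0.014,0.12,0,0,0,-0.9,0,0.016,0.138,0,0,0,-0.9,0,0.016,0.138,0,0,0,-0.9,0,0.016,0.138,0,0,0,-0.9,0,0.016,0.138,0,0,0,-0.9]' 30
python3 - <<'E'
from h import *
from station import vision,status
import pickle
S=vision.camera("side");T=vision.camera("top");pickle.dump((S,T),open("st4.pkl","wb"))
print(status.get_obs()["force"].round(1))
cv2.imwrite("pics/c8.png",np.hstack([crop(S,290,105,55,85,7),crop(T,205,145,55,85,7)]))
E
```

```text
time_s: 11.5
ee_pos: [0.5977, 0.2403, 0.1662]
eef_rot: [-3.026, 0.0, 1.953]
force: [0.0, 0.3, -1.2]
grip_width: 0.0271
grip_force: 29.0
[ 0.3 -0.  -0.3]
```

View pics/c8.png

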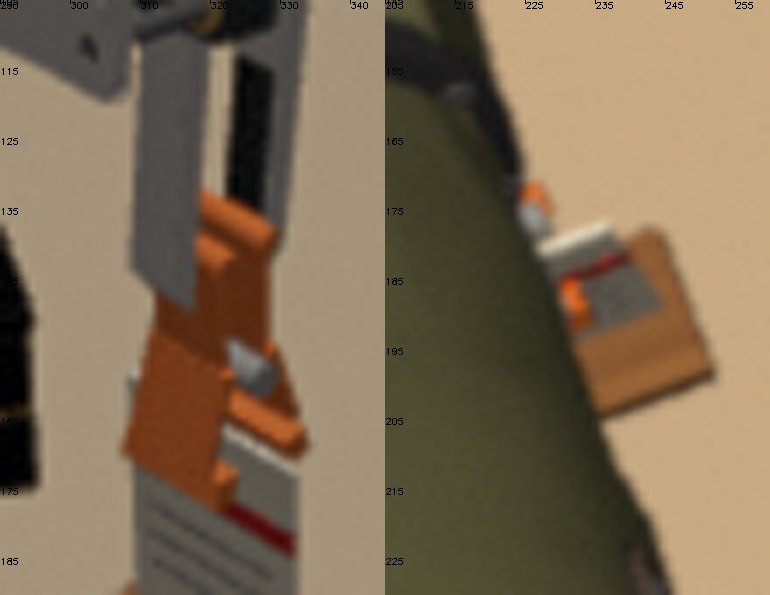

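```bash
python3 - <<'E'
from fit import *
import pickle
S,T=pickle.load(open("st4.pkl","rb"))
s=lambda x,y:np.array([290+(x+.5)/7-.5,105+(y+.5)/7-.5])
obs={"kA":s(272,238),"kB":s(229,256),"lB":s(232,502),"lA":s(293,453),"pin":s(263,370)}
q0=np.array([.6004,.2415,.141,0,0,-68,.6])
q,r=fit(S,obs,T,None,q0,np.array([.003,.003,.01,10,5,2,.02]))
print(q.round(4),r[:10].round(1)); P=clip_pts(q)
m=(P["lA"]+P["lA-"]+P["lB"]+P["lB-"])/4; print("lips mid",m.round(4),{k:P[k].round(4).tolist() for k in ("lA","lB")})
u=np.array([np.cos(np.radians(-68.1)),np.sin(np.radians(-68.1)),0]); n=np.array([-u[1],u[0],0])
print("off card plane",(m-[.6004,.2415,0])@n,"along",(m-[.6004,.2415,0])@u,"pivot off",(q[:3]-[.6004,.2415,0])@n)
for z,nm in ((m[2]+.002,"lip end mid"),):
  for off in (-.003,0,.003): print(nm,off,proj(T,np.array([.6004,.2415,0])+.023*u+off*n+[0,0,z]).round(1),"seen ~[231,181.2]")
for off in (-.003,0,.003): print("pin",off,proj(T,np.array([.6004,.2415,0])+.025*u+off*n+[0,0,q[2]]).round(1),"seen ~[226,176.3]")
E
```

```text
[  0.6005   0.2415   0.1421   1.5315   1.2875 -68.0409   0.605 ] [-0.3 -0.7 -0.1  0.4  0.2 -0.8 -0.3  0.7  0.5  0.5]
lips mid [0.6013 0.2428 0.0992] {'lA': [0.6223, 0.2265, 0.099], 'lB': [0.5974, 0.2165, 0.0983]}
off card plane 0.001286604531175117 along -0.0009118678396176949 pivot off 0.00013949622534972268
lip end mid -0.003 [[231.  181.3]] seen ~[231,181.2]
lip end mid 0 [[230.5 180. ]] seen ~[231,181.2]
lip end mid 0.003 [[230.  178.6]] seen ~[231,181.2]
pin -0.003 [[227.9 175.5]] seen ~[226,176.3]
pin 0 [[227.4 174.1]] seen ~[226,176.3]
pin 0.003 [[226.8 172.7]] seen ~[226,176.3]
```

Both views put the lips within 1–3 mm of centre, out of about 11 mm clearance, and about 10 mm below the edge with no contact force. I'll go 3 mm deeper and 1 mm across, then hand in.

```bash
python3 -m pendant '[0,0.003,0.006,0,0,0,-0.9,0,0.003,0.006,0,0,0,-0.9,0,0.003,0.006,0,0,0,-0.9,0,0.003,0.006,0,0,0,-0.9,0,0.003,0.006,0,0,0,-0.9]' 30
python3 - <<'E'
from station import order,status
o=status.get_obs(); print(o["force"].round(1),o["grip_width"],o["grip_force"])
if abs(o["force"]).max()<3: print(order.hand_in())
E
```

```text
time_s: 12.1
ee_pos: [0.5985, 0.2407, 0.1624]
eef_rot: [-3.025, -0.0, 1.953]
force: [-0.5, 0.4, -0.4]
grip_width: 0.0271
grip_force: 29.0
[-0.5  0.4 -0.4] 0.02713670487534116 29.025040107044333
the job is handed in; nothing more can be done
None
```

The red-dotted container is in the reject bin and released, and the clip is held open over the card's top edge; its lips measured about 10 mm below the edge and centred to within 3 mm before a last 3 mm lowering, with no contact force at hand-in (12.1 s).

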